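Unfold the travel dryer and square it into the tray corner

TASK

Get the guest room's folding hair dryer ready on its dressing tray: swing its folded handle out until it snaps home at the end of its travel, and have the dryer lying square in the tray's far left corner, its air-intake end flush against the left rim and the top of its barrel flush along the back rim, the handle pointing out over the open front. The dryer stays lying on its side throughout, and the other things on the tray are left where they are.

Things in the scene. Friction and masses are not known exactly. Their poses are not given: they have to be found in the camera images.
- tray: Brown wooden tray fixed to the dresser top, open at the front (-x, towards the robot). Floor 8 mm thick; rim 10 mm thick along the back (+x) and both sides, its top 22 mm above the dresser top. Inside 280 (x) by 560 mm (y): back rim's inner face at x = +140, left rim's at y = +280 mm. Origin: centre of the inside area, on the dresser top.
- tray_corner (a point): The far left inside corner of the tray, on its floor, where the inner faces of back rim and left rim meet. Axes as the tray's.
- dryer: Black hair dryer, 0.8 kg, lying loose on its side on the tray. Flat-sided housing 72 (x) by 120 (y) by 64 mm high; origin: centre of its underside. Air-intake end at y = +60, top of the barrel at x = +36 mm, handle hinged on the -x side. Square in the corner its axes match the tray's and its origin is 36 mm from the back rim, 60 mm from the left rim. Slides when pushed with 4 to 7 N.
- dryer_hinge (a point): On the dryer: the handle's hinge axis (upright), at x = -54, y = +15, z = +32 mm of the dryer. The fixed hinge cheeks are 17 mm in radius around it. Axes as the dryer's.
- dryer_intake (a point): On the dryer: centre of the flat air-intake end, at x = 0, y = +60, z = +32 mm. Axes as the dryer's.
- dryer_top_side (a point): On the dryer: middle of the flat top side of the barrel, at x = +36, y = 0, z = +32 mm. Axes as the dryer's.
- dryer_nozzle (a point): On the dryer: centre of the nozzle's mouth, at x = 0, y = -120, z = +32 mm. The round nozzle, 47 mm across (53 at its root), stands out from the housing's -y end (y = -60 mm). Axes as the dryer's. With the handle open the dryer's centre of mass lies about 20 mm to the handle side (-x) of the nozzle's axis.
- handle (a joint): Handle angle about the upright hinge. 0: folded along the barrel, pointing to the dryer's -y; grows as it swings out, clockwise from above; at q it points to (-sin q, -cos q) in the dryer's x, y. End stop 1.70. Easy to about 1.3, then a spring detent takes about 0.06 N m (0.7 N at 85 mm), hardest near 1.4; past 1.6 it snaps to the stop and stays, before that it springs back.
- handle_mid (a point): On the handle: a point of its centre line 85 mm from the hinge axis. The handle reaches 125 mm from the hinge, is 30 mm wide (level) and 28 mm high, its centre line 32 mm above the tray floor. Axes: -y along the handle away from the hinge; at angle 0 the same as the dryer's.
- handle_butt (a point): On the handle: the centre of its free end, 125 mm from the hinge axis. Axes as handle_mid's.
- hairbrush: Wooden hairbrush lying bristles down on the tray's right half, about 215 mm long, 62 mm wide, 32 mm high; origin under its middle, handle to its -x. Not to be disturbed.
- cream_jar: Small pale jar with a white lid on the tray right of the dryer's nozzle, 56 mm across, 45 mm high; origin: centre of its underside. Not to be disturbed.
- pump_bottle: White pump bottle standing in the tray's right half, 54 mm across, 148 mm high; origin: centre of its underside. Not to be disturbed.
- pin_tin: Flat round metal tin for hairpins near the tray's open front, 54 mm across, 19 mm high; origin: centre of its underside. Not to be disturbed.
There are look-alikes about, which are no part of the job. There is more than one size of the dryer; the job needs the largest.

How it is judged:
By the outcome, as a careful person would: the job done as asked, in the order asked, and still so for the second after the job is handed in, with the robot touching nothing.
It also fails if it takes over 64 s, if anything falls off the work surface, if the arm or the gripper's body presses on something with over 40 N, if the wrist force passes 120 N, or if a joint passes its speed limit or range.

ROBOT

A 6-joint arm with a two-finger parallel gripper is mounted at the origin on the work surface. World frame = base frame: x ahead of the robot, y to its left, z up, the work surface at z = 0. Lengths are in m, angles in rad, forces in N, time in s.
With the tool pointing down it reaches from about 0.35 to 0.925 m from the base axis. Payload 6.4 kg.
Tool frame: the origin (TCP) lies midway between the tips of the shut fingers; the grasp point (between the pads) lies 19 mm behind it; z points along the fingers, y is the line along which they close (so a half turn about z gives the same grasp; the last joint's range is limited). The gripper opens to 94 mm and grips with 3 to 60 N. Pads are 16 mm wide; open, the fingers measure 119 mm over their backs; the gripper's body (75 mm by 177 mm) begins 78 mm behind the grasp point.
Start: joints at [1.07, 0.245, 1.558, -0, 1.339, -0.174], TCP at [0.209, 0.616, 0.205] pointing down, gripper open.
Joint ranges: [-3.13, 3.13], [-1.02, 2.26], [0.13, 2.54], [-0.95, 4.09], [0.21, 2.88], [-2.74, 2.74]. Speed limits (rad/s): [2.57, 2.57, 3.14, 3.14, 3.14, 3.14].

INTERFACE

Orientations are given as a unit quaternion [x, y, z, w].
In Python, from cell import readout, cams, workorder gives the robot as it stands.
- The arm moves only by the tool servo_tool, never from a script. Its argument "targets" is one flat list of numbers, 7 for each row, row after row: the shift along the world's x, y, z normalised to -1 to 1, where 1 is 60 cm, then the turn, a rotation vector about the world's x, y, z normalised to -1 to 1, where 1 is 30 degrees, then the closure, from -1 (fully open) to 1 (shut). In form: [tx, ty, tz, wx, wy, wz, fingers, tx, ty, tz, wx, wy, wz, fingers, ...]. A call has 1 to 5 rows; each row is the pose to reach, as a shift and turn from the pose commanded when the call began; what a row does not reach only later rows make up. A row lasts 1/12 s, in which the tool goes at most 41.7 mm and 7.16 degrees, less where a joint would pass 70% of its speed; a pose out of reach is approached as far as the arm can. A call with a number of a shift or a turn outside -1 to 1 is refused whole. A call with a gripper value outside its range is refused whole. The fingers move at their own pace and stop on an object; "squeeze" is the grip in N (left out, the last holds). Time passes only in rows, so rows that repeat a pose let the fingers close. It gives the time, the measured TCP pose, the force, the opening and the grip force at its end, in the units of the state.
- readout.observe(): the state, without advancing time (a new reading comes with each control period).
- cams.camera(name): name is "side" or "top" or "wrist"; returns a dict with "color" (384x512x3 uint8, red, green, blue), "depth" (384x512 float32, m along the optical axis (not along the pixel's ray), 0 where there is no reading), "fx", "fy", "cx", "cy" (pixels), "dist_coeffs" ([k1, k2, p1, p2, k3] as OpenCV has them; the pictures are not rectified), "rvec" (rotation vector, rad) and "tvec" (3), from world to camera coordinates, as OpenCV has them. Camera axes: x right, y down, z forward; pixel columns grow to the right and rows downward; lengths in m; the calibration is good to about 2 mm. A picture is of the moment at which its call begins.
- workorder.close_job(): hands the job in; it is judged then, once.
The state is a dict: "time_s": time; "joints": joint angles; "joint_vel": joint speeds; "joint_torque": joint torques, N m; "ee_pos": TCP position; "ee_rot": TCP orientation; "force": force on the tool from outside, world axes, zero at the start; "wrist_torque": the same for the moment, N m; "grip_width": finger opening in m; "grasp_force": force on a finger pad.
Only numpy, scipy, OpenCV 4.12 (cv2) and the standard library are available. Lean on these libraries where they do the work, as an engineer would, in place of code of your own. Each camera call takes 0.05 s, during which the arm holds its last target. There are 200 camera calls.

## Working session

There is one attempt and no reset: what is moved stays moved. The work goes in short steps, Python scripts to look and compute and a tool call to move; the robot and the scene stay as the last step left them, time stands still between calls to the robot, and variables do not carry over. Pictures are saved under pics/ and viewed, at most 10 in all, crops included, and the job is handed in when it is done.

Besides the shell and the picture viewer there is one more tool, called after "Call:" by a JSON object that holds its "api" and its "payload". servo_tool: Moves the arm, as the interface text tells. Its arguments: {"type":"object","properties":{"targets":{"type":"array"},"squeeze":{"type":"number"}},"required":["targets"]}

```bash
mkdir -p pics
cat > h.py <<'E'
import numpy as np, cv2
from cell import readout, cams, workorder
def shot(n,name):
    c=cams.camera(n); cv2.imwrite(f'pics/{name}.png',c['color'][:,:,::-1]); np.save(f'pics/{name}.npy',c,allow_pickle=True); return c
def load(name): return np.load(f'pics/{name}.npy',allow_pickle=True).item()
def RT(c): return cv2.Rodrigues(np.array(c['rvec'],float))[0],np.array(c['tvec'],float).ravel()
def K(c): return np.array([[c['fx'],0,c['cx']],[0,c['fy'],c['cy']],[0,0,1.]])
def rays(c,uv):
    R,t=RT(c); p=cv2.undistortPoints(np.array(uv,float).reshape(-1,1,2),K(c),np.array(c['dist_coeffs'],float)).reshape(-1,2)
    d=np.c_[p,np.ones(len(p))]@R; return -R.T@t,d
def atz(c,uv,z):
    o,d=rays(c,uv); z=np.broadcast_to(z,len(d)); return o+d*((z-o[2])/d[:,2])[:,None]
def bydepth(c,uv):
    o,d=rays(c,uv); return np.array([o+dd*c['depth'][int(round(v)),int(round(u))] for dd,(u,v) in zip(d,uv)])
def cloud(c):
    H,W=c['depth'].shape; u,v=np.meshgrid(np.arange(W),np.arange(H)); uv=np.c_[u.ravel(),v.ravel()]
    o,d=rays(c,uv); return (o+d*c['depth'].reshape(-1,1)).reshape(H,W,3)
def proj(c,P): return cv2.projectPoints(np.array(P,float).reshape(-1,1,3),np.array(c['rvec'],float),np.array(c['tvec'],float),K(c),np.array(c['dist_coeffs'],float))[0].reshape(-1,2)
E
python3 - <<'E'
from h import *
a=shot('top','top0');b=shot('side','side0')
im=np.vstack([a['color']]);
cv2.imwrite('pics/t0.png',cv2.resize(a['color'][:,:,::-1],(800,600)));
print(readout.observe()); 
for c in(a,b): print(rays(c,[[256,192]]))
E
```

```text
{'time_s': 0.1, 'joints': array([ 1.06989048e+00,  2.45764404e-01,  1.55886994e+00, -1.64587536e-05,
        1.33871320e+00, -1.74073150e-01]), 'joint_vel': array([-3.12318506e-04, -1.20671418e-03, -2.81805764e-03, -1.22771106e-03,
       -2.52420249e-05,  1.09408588e-04]), 'joint_torque': array([-6.44276461e-04, -4.16920352e+01, -3.15523016e+01,  6.85568154e-02,
        3.10465763e-02, -5.98922657e-05]), 'ee_pos': array([0.20839813, 0.61511664, 0.20445458]), 'ee_rot': array([ 1.62688044e-01,  9.86677166e-01, -8.30596300e-04, -2.82982712e-04]), 'force': array([1.14640635, 0.47660085, 0.1359725 ]), 'wrist_torque': array([ 0.00536045, -0.00850579,  0.0408703 ]), 'grasp_force': 0.0, 'grip_width': 0.09390358956084256}
(array([0.2372973 , 0.07151309, 1.30244362]), array([[ 0.21370224,  0.01727371, -0.97690266]]))
(array([ 0.22291164, -0.88348824,  1.07043279]), array([[ 0.18200895,  0.68466982, -0.70588328]]))
```

View pics/t0.png

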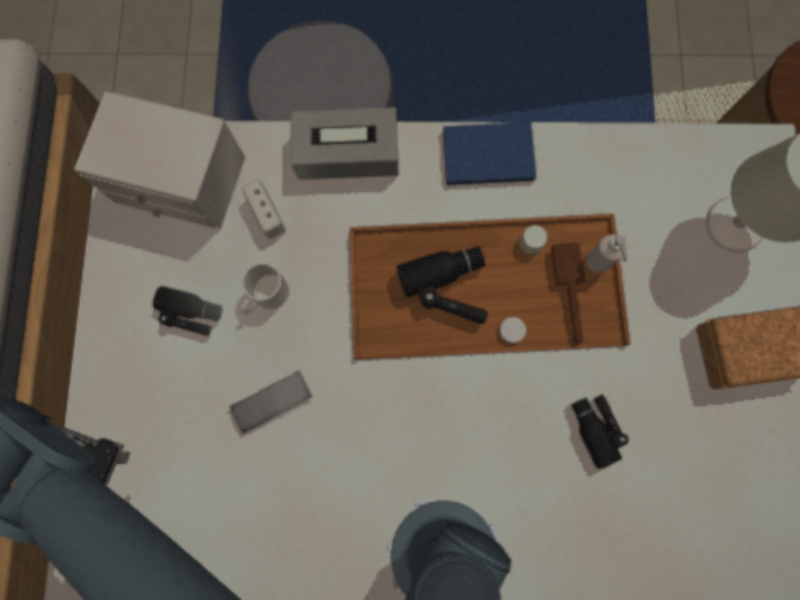

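View pics/side0.png

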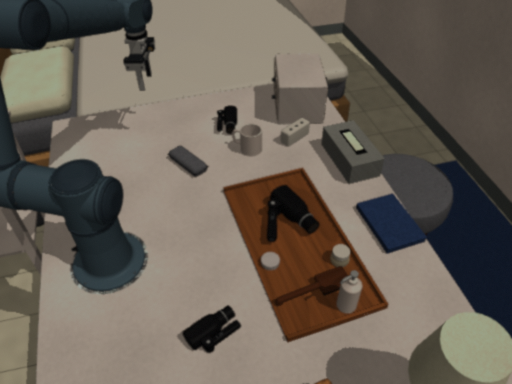

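Top view (800x600): three dryers, at (440,272) on the tray, (185,305) and (598,432). The one on the tray is the largest and matches the description. Next is an enlarged crop to confirm it, plus measurements.

Run:
```python
from h import *
c=load('top0')
x0,y0,s=215,130,4.0
cr=c['color'][130:240,215:410,::-1]
cr=cv2.resize(cr,None,fx=4,fy=4,interpolation=cv2.INTER_CUBIC)
cr=np.clip(cr.astype(float)*1.8,0,255).astype(np.uint8)
cv2.imwrite('pics/crop1.png',cr)
# tray by height
P=cloud(c); 
m=(P[...,2]>.045)&(P[...,2]<.09); 
v,u=np.mgrid[0:384,0:512]
m&=(u>245)&(u<315)&(v>155)&(v<210)
n,l,st,ce=cv2.connectedComponentsWithStats(m.astype(np.uint8))
for i in range(1,n):
    if st[i,4]>20: print(st[i],P[l==i].mean(0))
cv2.imwrite('pics/m.png',m*255)
Q=P[(m)&(P[...,2]>.062)]; print(len(Q),np.median(Q[:,2]), cv2.minAreaRect(Q[:,:2].astype(np.float32)))
```

```text
[ 254  157   59   49 1401] [0.55629535 0.00603872 0.06324624]
855 0.06881616061292872 ((0.5669636130332947, 0.0017937570810317993), (0.10145063698291779, 0.17903994023799896), 19.82460594177246)[ WARN:0@1.246] global loadsave.cpp:1063 imwrite_ Unsupported depth image for selected encoder is fallbacked to CV_8U.
```

View pics/crop1.png

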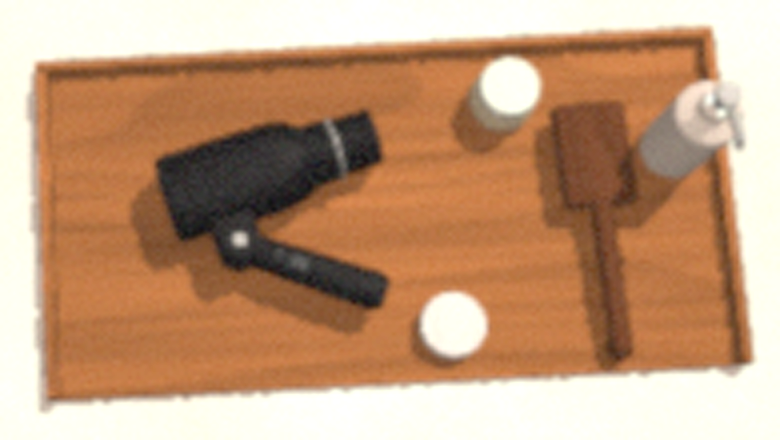

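```bash
cat >> h.py <<'E'
def cp(pts,x0,y0,s): return (np.array(pts,float)+.5)/s-.5+[x0,y0]
E
python3 - <<'E'
from h import *
np.set_printoptions(precision=4,suppress=True)
c=load('top0')
f=lambda p,z: atz(c,cp(p,215,130,4),z)
print('tray outer',f([[38,65],[711,30],[750,362],[45,402]],.022))
print('intake',f([[160,160],[183,238]],.072)); print('nozzle',f([[370,112],[382,160]],.04))
print('hinge',f([[240,240]],.06)); print('butt',f([[386,276],[376,305]],.04))
print('jar',f([[508,90]],.053),'tin',f([[453,325]],.027),'brush end',f([[620,357]],.04))
P=cloud(c); 
for n,z0,z1 in(('house',.068,.08),('handle',.045,.062)):
    v,u=np.mgrid[0:384,0:512]
    m=(P[...,2]>z0)&(P[...,2]<z1)&(u>245)&(u<315)&(v>155)&(v<210)
    Q=P[m];print(n,len(Q),np.median(Q[:,2]),cv2.minAreaRect(Q[:,:2].astype(np.float32)))
p=cp([[205,190],[310,263],[240,240],[100,200]],215,130,4)
print(bydepth(c,p))
E
```

```text
tray outer [[ 0.6774  0.2053  0.022 ]
 [ 0.7139 -0.3678  0.022 ]
 [ 0.4287 -0.3841  0.022 ]
 [ 0.3888  0.1908  0.022 ]]
intake [[0.5805 0.0988 0.072 ]
 [0.516  0.0794 0.072 ]]
nozzle [[ 0.6326 -0.0749  0.04  ]
 [ 0.5913 -0.0844  0.04  ]]
hinge [[0.5176 0.0334 0.06  ]]
butt [[ 0.4933 -0.0864  0.04  ]
 [ 0.4692 -0.0779  0.04  ]]
jar [[ 0.6486 -0.1874  0.053 ]] tin [[ 0.4556 -0.1422  0.027 ]] brush end [[ 0.4288 -0.2737  0.04  ]]
house 487 0.07112313038100826 ((0.5635405778884888, 0.019813895225524902), (0.08781087398529053, 0.1419917792081833), 21.776729583740234)
handle 546 0.05457240343491476 ((0.5375314950942993, 0.0002699345350265503), (0.16049063205718994, 0.18362392485141754), 9.877056121826172)
[[ 0.5565  0.0621  0.0697]
 [ 0.4998 -0.0232  0.0572]
 [ 0.5165  0.0336  0.065 ]
 [ 0.5632  0.1506  0.0065]]
```

Tray: outer corners give a yaw of about 3.5° and the far left inner corner near (0.668, 0.196). Dryer on the tray: 181 mm intake to nozzle (180 specified), so it is the largest. Its yaw is about 20°, its origin about (0.569, 0.033), the hinge about (0.515, 0.031), and the handle q is about 0.65. I'll fly to the gap between handle and barrel with the fingers shut.

Call:
{"api": "servo_tool", "payload": {"targets": [0.135,-0.278,0,0,0,-0.425,1,0.135,-0.278,0,0,0,-0.425,1,0.135,-0.278,0,0,0,-0.425,1,0.135,-0.278,0,0,0,-0.425,1,0.135,-0.278,0,0,0,-0.425,1], "squeeze": 10}}

```text
time_s: 0.52
ee_pos: [0.2906, 0.4454, 0.2047]
ee_rot: [0.272, 0.962, -0.001, 0.0]
force: [0.0, -0.5, 0.2]
grip_width: 0.0642
grasp_force: 0.0
```

Call:
{"api": "servo_tool", "payload": {"targets": [0.135,-0.278,0,0,0,-0.425,1,0.135,-0.278,0,0,0,-0.425,1,0.135,-0.278,0,0,0,-0.425,1,0.135,-0.278,0,0,0,-0.425,1,0.135,-0.278,0,0,0,-0.425,1]}}

```text
time_s: 0.93
ee_pos: [0.3716, 0.2787, 0.2051]
ee_rot: [0.378, 0.926, -0.0, 0.0]
force: [0.3, 0.4, 0.2]
grip_width: 0.0309
grasp_force: 0.0
```

Call:
{"api": "servo_tool", "payload": {"targets": [0.135,-0.278,0,0,0,-0.425,1,0.135,-0.278,0,0,0,-0.425,1,0.135,-0.278,0,0,0,-0.425,1,0.135,-0.278,0,0,0,-0.425,1,0.135,-0.278,0,0,0,-0.425,1]}}

```text
time_s: 1.35
ee_pos: [0.4528, 0.1116, 0.2054]
ee_rot: [0.479, 0.878, -0.0, 0.0]
force: [-0.6, -0.5, 0.5]
grip_width: 0.0008
grasp_force: 0.0
```

Call:
{"api": "servo_tool", "payload": {"targets": [0.135,-0.278,0,0,0,-0.425,1,0.135,-0.278,0,0,0,-0.425,1,0.135,-0.278,0,0,0,-0.425,1,0.135,-0.278,0,0,0,-0.425,1,0.135,-0.278,0,0,0,-0.425,1]}}

```text
time_s: 1.77
ee_pos: [0.5337, -0.0556, 0.2052]
ee_rot: [0.573, 0.82, -0.0, 0.0]
force: [0.9, -0.3, 0.3]
grip_width: 0.0004
grasp_force: 0.0
```

Run:
```python
from h import *
np.set_printoptions(precision=4,suppress=True)
s=readout.observe(); print(s['time_s'],s['ee_pos'],s['ee_rot'],s['joints'])
c=shot('wrist','w1'); o,d=rays(c,[[256,192]]); print(o,d)
im=np.clip(c['color'][:,:,::-1]*1.8,0,255).astype(np.uint8)
# model overlay
def R(a): return np.array([[np.cos(a),-np.sin(a)],[np.sin(a),np.cos(a)]])
O=np.array([.569,.033]);a=.355
L=lambda P,z: np.c_[(R(a)@np.array(P,float).T).T+O,np.full(len(P),z)]
for P,z in(([[36,60],[-36,60],[-36,-60],[36,-60]],.072),([[-54,15],[-54,15]],.06),([[23,-120],[-23,-120]],.04)):
    q=proj(c,L(np.array(P)/1000,z)); cv2.polylines(im,[q.round().astype(int)],True,(0,255,0),1); 
cv2.circle(im,tuple(proj(c,[[.515,.031,.065]])[0].astype(int)),4,(0,0,255),1)
cv2.circle(im,tuple(proj(c,[[.532,-.052,.025]])[0].astype(int)),4,(255,255,0),1)
cv2.imwrite('pics/w1o.png',im)
```

```text
1.7667 [ 0.5337 -0.0556  0.2052] [ 0.573   0.8195 -0.0003  0.0003] [-0.3148 -0.0212  1.8479 -0.0009  1.3146 -0.665 ]
[0.5055 0.0247 0.3834] [[ 0.096  -0.2717 -0.9576]]
```

View pics/w1o.png

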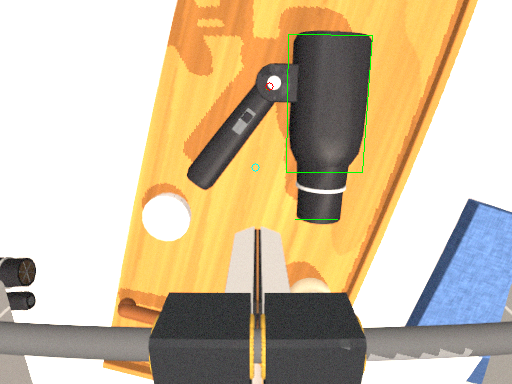

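The wrist view matches the model: hinge at (272,83), handle butt at (202,182), tin at (166,217), and the entry point (255,167) is free. Descending, then I'll sweep the handle out along an arc.

Call:
{"api": "servo_tool", "payload": {"targets": [0,0,-0.295,0,0,0,1,0,0,-0.295,0,0,0,1,0,0,-0.295,0,0,0,1,0,0,-0.295,0,0,0,1,0,0,-0.295,0,0,0,1]}}

```text
time_s: 2.23
ee_pos: [0.5269, -0.0494, 0.0217]
ee_rot: [0.571, 0.821, -0.002, -0.006]
force: [-0.1, 0.9, -1.4]
grip_width: 0.0005
grasp_force: 0.0
```

Call:
{"api": "servo_tool", "payload": {"targets": [-0.015,0.0,0,0,0,0,1,-0.03,0.0,0,0,0,0,1,-0.045,0.001,0,0,0,0,1,-0.058,0.003,0,0,0,0,1,-0.07,0.007,0,0,0,0,1]}}

```text
time_s: 2.65
ee_pos: [0.4912, -0.0478, 0.0307]
ee_rot: [0.572, 0.82, 0.001, 0.002]
force: [0.6, 0.0, -0.4]
grip_width: 0.0008
grasp_force: 0.1
```

Call:
{"api": "servo_tool", "payload": {"targets": [-0.02,0.007,0,0,0,0,1,-0.038,0.018,0,0,0,0,1,-0.054,0.031,0,0,0,0,1,-0.068,0.046,0,0,0,0,1,-0.077,0.057,0,0,0,0,1]}}

```text
time_s: 3.07
ee_pos: [0.4442, -0.0127, 0.0294]
ee_rot: [0.572, 0.821, 0.0, 0.001]
force: [1.5, -1.3, -0.1]
grip_width: 0.0003
grasp_force: 0.3
```

Run:
```python
from h import *
np.set_printoptions(precision=4,suppress=True)
s=readout.observe(); print(s['time_s'],s['ee_pos'],s['force'])
c=shot('wrist','w2'); t=shot('top','t2')
a=np.clip(c['color'][:,:,::-1]*1.8,0,255).astype(np.uint8)
b=cv2.resize(np.clip(t['color'][130:240,230:325,::-1]*1.8,0,255).astype(np.uint8),(332,384),interpolation=cv2.INTER_CUBIC)
v=cv2.resize(np.hstack([a,b]),(800,364)); cv2.imwrite('pics/v2.png',v)
```

```text
3.0667 [ 0.4442 -0.0127  0.0294] [ 1.5158 -1.2944 -0.1316]
```

View pics/v2.png

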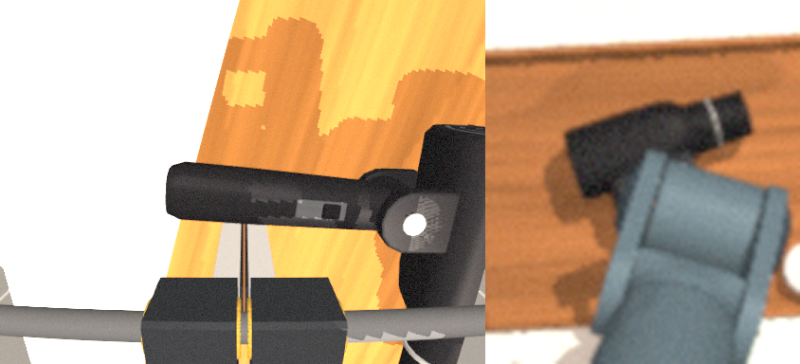

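The handle is swung nearly square, hinge at (414,222) and butt at (178,190) in the wrist half. Pushing on in small steps until it hits the stop.

Call:
{"api": "servo_tool", "payload": {"targets": [-0.004,0.008,0,0,0,0,1,-0.006,0.014,0,0,0,0,1,-0.006,0.014,0,0,0,0,1]}}

```text
time_s: 3.42
ee_pos: [0.4411, -0.0045, 0.0286]
ee_rot: [0.571, 0.821, 0.0, 0.0]
force: [0.7, -0.8, 0.0]
grip_width: 0.0005
grasp_force: 0.0
```

Call:
{"api": "servo_tool", "payload": {"targets": [-0.003,0.006,0,0,0,0,1,-0.003,0.006,0,0,0,0,1]}}

```text
time_s: 3.58
ee_pos: [0.4392, -0.001, 0.0285]
ee_rot: [0.572, 0.821, 0.0, 0.0]
force: [1.3, -0.1, 0.1]
grip_width: 0.0004
grasp_force: 0.3
```

Run:
```python
from h import *
np.set_printoptions(precision=4,suppress=True)
s=readout.observe(); print(s['time_s'],s['ee_pos'],s['force'])
c=shot('wrist','w3')
P=cloud(c)
Q=P.reshape(-1,3)
v,u=np.mgrid[0:384,0:512]
reg=(v<285)
hd=(P[...,2]>.045)&(P[...,2]<.058)&reg
ho=(P[...,2]>.066)&(P[...,2]<.078)&reg
for n,m in(('h',hd),('ho',ho)):
    n_,l,st,ce=cv2.connectedComponentsWithStats(m.astype(np.uint8)); i=1+np.argmax(st[1:,4]) 
    print(n,st[i],cv2.minAreaRect(P[l==i][:,:2].astype(np.float32)),P[l==i].mean(0))
```

```text
3.5833 [ 0.4392 -0.001   0.0285] [ 1.3169 -0.1025  0.142 ]
h [  179   165   260    97 11918] ((0.45603126287460327, 0.03089842200279236), (0.12744297087192535, 0.029617296531796455), 8.40523910522461) [0.4467 0.0314 0.0515]
ho [487 211  25  74 961] ((0.5424072742462158, 0.05261734873056412), (0.011711876839399338, 0.03780500218272209), 31.16301918029785) [0.5462 0.0489 0.0676]
```

Call:
{"api": "servo_tool", "payload": {"targets": [0,-0.02,0,0,0,0,1,0.02,-0.03,0.07,0,0,0,1,0.06,-0.05,0.14,0,0,0,1,0.1,-0.07,0.2,0,0,0,0,0.158,-0.09,0.26,0,0,0,-1]}}

```text
time_s: 4.05
ee_pos: [0.5191, -0.0499, 0.1695]
ee_rot: [0.572, 0.82, 0.0, -0.0]
force: [0.2, 0.6, -0.6]
grip_width: 0.0103
grasp_force: 0.0
```

Call:
{"api": "servo_tool", "payload": {"targets": [0,0,0.03,0,0,0,-1,0,0,0.03,0,0,0,-1,0,0,0.03,0,0,0,-1]}}

```text
time_s: 4.3
ee_pos: [0.5188, -0.0496, 0.1855]
ee_rot: [0.572, 0.821, 0.0, 0.0]
force: [-0.3, 1.9, -0.4]
grip_width: 0.0303
grasp_force: 0.0
```

Run:
```python
from h import *
np.set_printoptions(precision=4,suppress=True)
s=readout.observe(); print(s['time_s'],s['ee_pos'],s['force'],s['grip_width'])
c=shot('wrist','w4'); P=cloud(c)
v,u=np.mgrid[0:384,0:512]
hd=(P[...,2]>.045)&(P[...,2]<.058)&(v<225)&(P[...,0]<.51)
ho=(P[...,2]>.066)&(P[...,2]<.078)&(v<225)
for n,m in(('h',hd),('ho',ho)):
    n_,l,st,ce=cv2.connectedComponentsWithStats(m.astype(np.uint8)); i=1+np.argmax(st[1:,4]) 
    print(n,st[i],cv2.minAreaRect(P[l==i][:,:2].astype(np.float32)),P[l==i].mean(0))
cv2.imwrite('pics/v4.png',np.clip(c['color'][:,:,::-1]*1.8,0,255).astype(np.uint8))
```

```text
4.3 [ 0.5188 -0.0496  0.1855] [-0.3272  1.8678 -0.3573] 0.03034299241028624
h [ 148   46  130   57 3968] ((0.44947031140327454, 0.029189180582761765), (0.11408919095993042, 0.029373927041888237), 7.537088871002197) [0.4467 0.029  0.0515]
ho [ 314   41   78  144 7943] ((0.5720556378364563, 0.03785553202033043), (0.054729558527469635, 0.12051589041948318), 15.251336097717285) [0.5704 0.0423 0.0696]
```

View pics/v4.png

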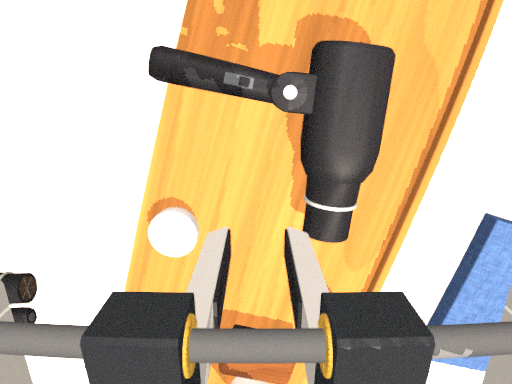

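The handle lies at 7.5° and the dryer's yaw is now 15.25°, so q ≈ 1.706. It has snapped home (hinge at (290,92), butt at (155,64)). Now I'll grasp the housing across its flat sides just beside the hinge cheeks.

Call:
{"api": "servo_tool", "payload": {"targets": [0.0945,0.1235,0,0,0,-0.165,-1,0.0945,0.1235,0,0,0,-0.165,-1,0.0945,0.1235,0,0,0,-0.165,-1,0.0945,0.1235,0,0,0,-0.165,-1,0.0945,0.1235,0,0,0,-0.165,-1]}}

```text
time_s: 4.77
ee_pos: [0.5738, 0.0249, 0.1833]
ee_rot: [0.606, 0.796, -0.001, -0.002]
force: [-0.1, 0.1, -0.6]
grip_width: 0.0676
grasp_force: 0.0
```

Call:
{"api": "servo_tool", "payload": {"targets": [0,0,-0.05,0,0,0,-1,0,0,-0.1,0,0,0,-1,0,0,-0.13,0,0,0,-1,0,0,-0.13,0,0,0,-1,0,0,-0.13,0,0,0,-1]}}

```text
time_s: 5.18
ee_pos: [0.5737, 0.0237, 0.1063]
ee_rot: [0.607, 0.795, -0.001, -0.001]
force: [-0.4, 0.2, 0.1]
grip_width: 0.0932
grasp_force: 0.0
```

Run:
```python
from h import *
np.set_printoptions(precision=4,suppress=True)
s=readout.observe(); print(s['time_s'],s['ee_pos'],s['ee_rot'],s['grip_width'])
c=shot('wrist','w5'); cv2.imwrite('pics/v5.png',np.clip(c['color'][:,:,::-1]*1.8,0,255).astype(np.uint8))
```

```text
5.1833 [0.5737 0.0237 0.1063] [ 0.607   0.7947 -0.0009 -0.0014] 0.09324529135806564
```

View pics/v5.png

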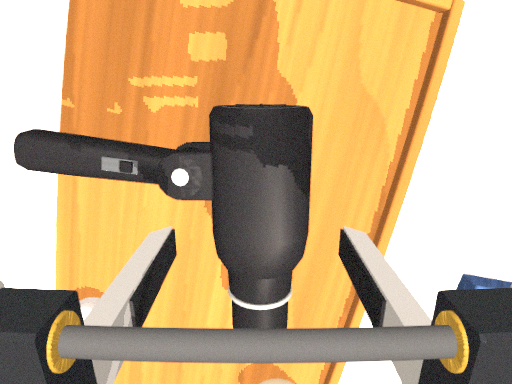

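The dryer is centred between the fingers (housing 211–312, finger tips 174/342) and lines up with them. Descending and closing gently.

Call:
{"api": "servo_tool", "payload": {"targets": [0,0,-0.06,0,0,0,-1,0,0,-0.1,0,0,0,-1,0,0,-0.122,0,0,0,-1,0,0,-0.122,0,0,0,-1,0,0,-0.122,0,0,0,-1]}}

```text
time_s: 5.65
ee_pos: [0.5761, 0.0242, 0.0354]
ee_rot: [0.607, 0.795, 0.0, 0.0]
force: [0.1, 0.1, 1.0]
grip_width: 0.0937
grasp_force: 0.0
```

Call:
{"api": "servo_tool", "payload": {"targets": [0,0,0,0,0,0,0.5,0,0,0,0,0,0,0.5,0,0,0,0,0,0,0.5,0,0,0,0,0,0,0.5,0,0,0,0,0,0,0.5], "squeeze": 12}}

```text
time_s: 6.07
ee_pos: [0.5757, 0.0243, 0.0356]
ee_rot: [0.606, 0.795, -0.0, 0.0]
force: [-3.2, -1.5, 5.3]
grip_width: 0.0723
grasp_force: 12.0
```

Run:
```python
from h import *
np.set_printoptions(precision=4,suppress=True)
s=readout.observe(); print(s['time_s'],s['ee_pos'],s['ee_rot'],s['grip_width'],s['grasp_force'],s['force'])
# tray back/left inner edges from first top image: rim top is z=.022, find via depth cloud of both views
t=shot('top','t6'); P=cloud(t)
v,u=np.mgrid[0:384,0:512]
x0=215;b=cv2.resize(np.clip(t['color'][130:200,215:315,::-1]*1.8,0,255).astype(np.uint8),None,fx=7,fy=7,interpolation=cv2.INTER_CUBIC)
cv2.imwrite('pics/v6.png',b)
```

```text
6.0667 [0.5757 0.0243 0.0356] [ 0.6064  0.7952 -0.0002  0.0003] 0.07225871579177268 11.995301395654678 [-3.2109 -1.4672  5.2797]
```

View pics/v6.png

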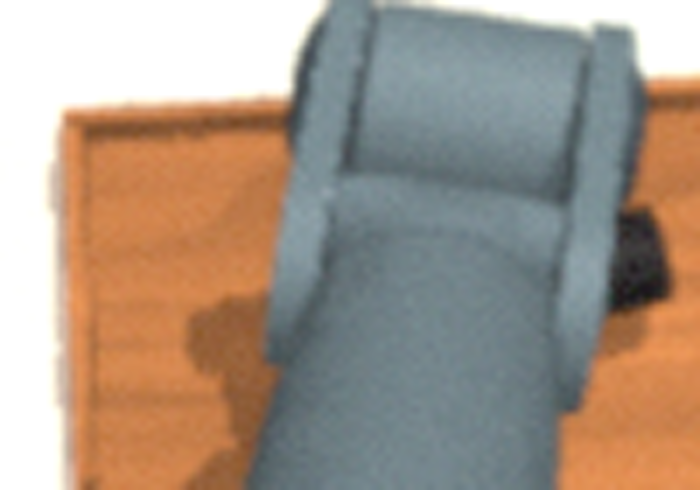

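The grip is 72.3 mm, as expected. The tray's left back corner shows its inner edges near (83,127), with the left rim running to (97,480). Computing the target.

Run:
```python
from h import *
np.set_printoptions(precision=4,suppress=True)
t=load('t6')
f=lambda p: atz(t,cp(p,215,130,7),.022)
print(f([[65,110],[83,127],[97,480],[690,82],[72,480]]))
# automatic: tray edges from first image; colour brown vs bright table, outer rim edges
c=load('top0'); im=cv2.GaussianBlur(c['color'].astype(float),(0,0),.7)
sat=im[...,0]-im[...,2]   # brown: high
def edge(uv0,du,n=6):
    s=np.arange(-n,n,.05); p=uv0+np.outer(s,du); 
    g=np.gradient(cv2.remap(sat.astype(np.float32),p[:,0].astype(np.float32)[None],p[:,1].astype(np.float32)[None],cv2.INTER_LINEAR)[0])
    return p[np.argmax(g)]
B=[];L=[]
for y in np.linspace(.17,-.30,30): # back outer
    x=.668+.010-(y-.196)*.0612
    B.append(edge(proj(c,[[x,y,.022]])[0],np.array([0,1.])))
for x in np.linspace(.42,.65,25):
    y=.206+(x-.668)*.0612
    L.append(edge(proj(c,[[x,y,.022]])[0],np.array([1.,0])))
def fit(P):
    P=P[:,:2]; vx,vy,x,y=cv2.fitLine(P.astype(np.float32),cv2.DIST_HUBER,0,1e-4,1e-4).ravel(); return np.array([vx,vy]),np.array([x,y])
bv,bp=fit(atz(c,B,.022)); lv,lp=fit(atz(c,L,.022))
print('yaw',np.arctan(-bv[0]/bv[1]),np.arctan(lv[1]/lv[0]))
ab=np.linalg.solve(np.c_[bv,-lv],lp-bp); print('outer corner',bp+bv*ab[0])
```

```text
[[ 0.6795  0.2063  0.022 ]
 [ 0.6709  0.1972  0.022 ]
 [ 0.4955  0.1855  0.022 ]
 [ 0.6965 -0.0982  0.022 ]
 [ 0.4954  0.1973  0.022 ]]
yaw 0.06151922 0.068875134
outer corner [0.6807 0.2093]
```

Call:
{"api": "servo_tool", "payload": {"targets": [0.009,0.014,0,0,0,-0.04,0.5,0.018,0.029,0,0,0,-0.08,0.5,0.028,0.043,0,0,0,-0.12,0.5,0.037,0.058,0,0,0,-0.16,0.5,0.047,0.073,0,0,0,-0.196,0.5], "squeeze": 20}}

```text
time_s: 6.53
ee_pos: [0.6038, 0.0666, 0.0355]
ee_rot: [0.647, 0.763, -0.002, 0.001]
force: [-5.6, -8.3, 6.2]
grip_width: 0.0719
grasp_force: 20.0
```

Call:
{"api": "servo_tool", "payload": {"targets": [0.009,0.014,0,0,0,-0.04,0.5,0.018,0.029,0,0,0,-0.08,0.5,0.028,0.043,0,0,0,-0.12,0.5,0.037,0.058,0,0,0,-0.16,0.5,0.047,0.073,0,0,0,-0.196,0.5]}}

```text
time_s: 6.95
ee_pos: [0.632, 0.1103, 0.0356]
ee_rot: [0.685, 0.729, -0.002, 0.001]
force: [-6.5, -8.6, 7.0]
grip_width: 0.0723
grasp_force: 20.0
```

Run:
```python
from h import *
np.set_printoptions(precision=4,suppress=True)
s=readout.observe(); print(s['time_s'],s['ee_pos'],s['ee_rot'],s['grip_width'],s['grasp_force'],s['force'])
c=shot('wrist','w7'); cv2.imwrite('pics/v7.png',np.clip(c['color'][:,:,::-1]*1.8,0,255).astype(np.uint8))
```

```text
6.95 [0.632  0.1103 0.0356] [ 0.6849  0.7287 -0.0019  0.0009] 0.07226815510589404 19.992127418518066 [-6.5051 -8.6125  7.0129]
```

View pics/v7.png

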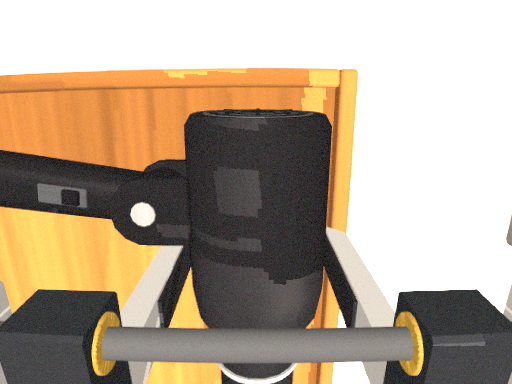

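The dryer is nearly square, with the intake end (v≈112) just short of the left rim and the top side just short of the back rim (u≈330). Now pressing in small steps, left rim first, then back.

Call:
{"api": "servo_tool", "payload": {"targets": [0,0.004,0,0,0,0,0.5,-0.001,0.008,0,0,0,0,0.5,-0.001,0.012,0,0,0,0,0.5,-0.001,0.016,0,0,0,0,0.5,-0.001,0.018,0,0,0,0,0.5]}}

```text
time_s: 7.42
ee_pos: [0.6326, 0.1209, 0.0357]
ee_rot: [0.684, 0.729, -0.0, 0.002]
force: [1.1, -8.3, 3.9]
grip_width: 0.0721
grasp_force: 20.0
```

Call:
{"api": "servo_tool", "payload": {"targets": [0.004,0,0,0,0,0,0.5,0.008,0.001,0,0,0,0,0.5,0.012,0.001,0,0,0,0,0.5,0.015,0.001,0,0,0,0,0.5,0.017,0.001,0,0,0,0,0.5]}}

```text
time_s: 7.83
ee_pos: [0.6381, 0.1227, 0.0357]
ee_rot: [0.684, 0.729, -0.004, -0.003]
force: [-17.2, -3.6, 18.1]
grip_width: 0.0715
grasp_force: 20.0
```

Back rim contact at 17 N. I'll relax x a little, push left until contact, then press back again.

Call:
{"api": "servo_tool", "payload": {"targets": [-0.005,0.0,0,0,0,0,0.5,-0.005,0.003,0,0,0,0,0.5,-0.005,0.006,0,0,0,0,0.5,-0.005,0.009,0,0,0,0,0.5,-0.005,0.009,0,0,0,0,0.5]}}

```text
time_s: 8.25
ee_pos: [0.6385, 0.124, 0.0354]
ee_rot: [0.684, 0.73, -0.004, 0.003]
force: [-5.5, -18.0, 7.6]
grip_width: 0.0718
grasp_force: 20.0
```

Run:
```python
from h import *
np.set_printoptions(precision=4,suppress=True)
s=readout.observe(); print(s['time_s'],s['ee_pos'],s['ee_rot'],s['grip_width'],s['force'],s['wrist_torque'])
c=shot('wrist','w8'); cv2.imwrite('pics/v8.png',cv2.resize(np.clip(c['color'][50:200,120:400,::-1]*1.8,0,255).astype(np.uint8),None,fx=2.8,fy=2.8))
```

```text
8.25 [0.6385 0.124  0.0354] [ 0.6839  0.7296 -0.0036  0.0026] 0.07182362831187415 [ -5.5022 -18.0404   7.6465] [-2.9822  0.8583  0.302 ]
```

View pics/v8.png

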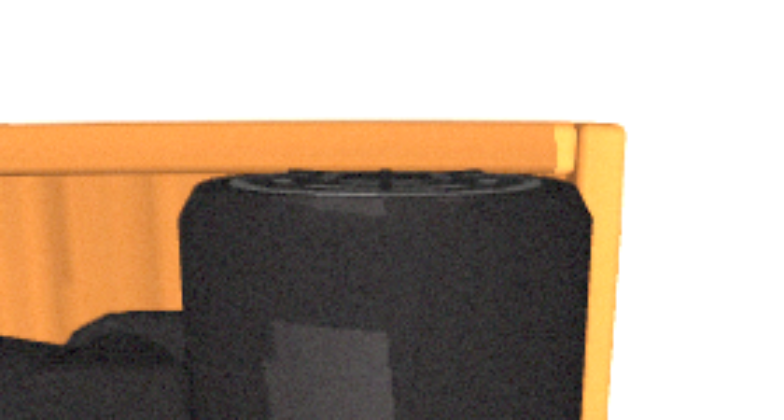

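Both contacts are visible: intake edge on the left rim, top side on the back rim, tool yaw 3.7°. A final light press back, then relax and release.

Call:
{"api": "servo_tool", "payload": {"targets": [0.003,0,0,0,0,0,0.5,0.005,0,0,0,0,0,0.5,0.005,0,0,0,0,0,0.5]}}

```text
time_s: 8.55
ee_pos: [0.6386, 0.1241, 0.0355]
ee_rot: [0.684, 0.73, -0.006, -0.0]
force: [-16.0, -18.3, 16.0]
grip_width: 0.0722
grasp_force: 20.0
```

Call:
{"api": "servo_tool", "payload": {"targets": [-0.002,-0.003,0,0,0,0,0.5,-0.002,-0.003,0,0,0,0,0.5], "squeeze": 5}}

```text
time_s: 8.72
ee_pos: [0.6386, 0.1242, 0.0352]
ee_rot: [0.684, 0.729, -0.003, -0.0]
force: [-7.8, -9.9, 9.9]
grip_width: 0.0717
grasp_force: 11.7
```

Call:
{"api": "servo_tool", "payload": {"targets": [0,0,0,0,0,0,-0.7,0,0,0,0,0,0,-0.7,0,0,0,0,0,0,-0.7,0,0,0,0,0,0,-0.7]}}

```text
time_s: 9.05
ee_pos: [0.642, 0.1245, 0.0356]
ee_rot: [0.684, 0.729, -0.0, 0.003]
force: [2.6, -9.3, 2.5]
grip_width: 0.0797
grasp_force: 5.4
```

Run:
```python
from h import *
np.set_printoptions(precision=4,suppress=True)
s=readout.observe(); print(s['time_s'],s['ee_pos'],s['ee_rot'],s['grip_width'],s['force'],s['wrist_torque'])
c=shot('wrist','w9')
```

```text
9.05 [0.642  0.1245 0.0356] [ 0.6842  0.7293 -0.0001  0.0029] 0.07973232817606421 [ 2.5961 -9.2546  2.5305] [-1.5182 -0.3244  0.2927]
```

Call:
{"api": "servo_tool", "payload": {"targets": [-0.004,-0.006,0,0,0,0,-1,-0.006,-0.014,0,0,0,0,-1,-0.006,-0.014,0,0,0,0,-1,-0.006,-0.014,0,0,0,0,-1]}}

```text
time_s: 9.43
ee_pos: [0.6362, 0.1187, 0.034]
ee_rot: [0.685, 0.729, -0.0, -0.0]
force: [0.8, 1.0, 0.1]
grip_width: 0.0935
grasp_force: 0.0
```

Call:
{"api": "servo_tool", "payload": {"targets": [0,0,0.04,0,0,0,-1,0,0,0.09,0,0,0,-1,0,-0.03,0.15,0,0,0,-1,0,-0.08,0.2,0,0,0,-1,0,-0.13,0.25,0,0,0,-1]}}

```text
time_s: 9.85
ee_pos: [0.6364, 0.0421, 0.1849]
ee_rot: [0.684, 0.73, 0.0, 0.0]
force: [1.0, -0.4, -0.3]
grip_width: 0.0936
grasp_force: 0.0
```

Call:
{"api": "servo_tool", "payload": {"targets": [-0.02,-0.1,0.03,0,0,0,-1,-0.02,-0.1,0.03,0,0,0,-1,-0.02,-0.1,0.03,0,0,0,-1,-0.02,-0.1,0.03,0,0,0,-1]}}

```text
time_s: 10.18
ee_pos: [0.6247, -0.0186, 0.2015]
ee_rot: [0.685, 0.728, 0.0, 0.0]
force: [-0.5, 0.5, 0.2]
grip_width: 0.0942
grasp_force: 0.0
```

Run:
```python
from h import *
np.set_printoptions(precision=4,suppress=True)
s=readout.observe(); print(s['time_s'],s['ee_pos'],s['grip_width'],s['force'])
c=shot('wrist','w10'); P=cloud(c)
v,u=np.mgrid[0:384,0:512]
ho=(P[...,2]>.066)&(P[...,2]<.078)&(v<260); hd=(P[...,2]>.045)&(P[...,2]<.058)&(P[...,0]<.57)&(v<260)
for n,m in(('h',hd),('ho',ho)):
    n_,l,st,ce=cv2.connectedComponentsWithStats(m.astype(np.uint8)); i=1+np.argmax(st[1:,4]) 
    print(n,st[i],cv2.minAreaRect(P[l==i][:,:2].astype(np.float32)),P[l==i].mean(0))
# fit tray rim via top of rim heights
r=(P[...,2]>.017)&(P[...,2]<.027); Q=P[r]
print('rim',len(Q)); 
cv2.imwrite('pics/v10.png',cv2.resize(np.clip(c['color'][:,:,::-1]*1.8,0,255).astype(np.uint8),None,fx=1.5,fy=1.5))
```

```text
10.1833 [ 0.6247 -0.0186  0.2015] 0.09416892821918212 [-0.4546  0.5491  0.2252]
h [143   0  63   7 213] ((0.5411860346794128, 0.13897599279880524), (0.056694500148296356, 0.004047831986099482), 0.5328869223594666) [0.5489 0.1396 0.0475]
ho [ 251    0   65   82 4302] ((0.6398859024047852, 0.10840502381324768), (0.05476745590567589, 0.06625723838806152), 3.7909774780273438) [0.6394 0.1127 0.0695]
rim 18911
```

View pics/v10.png

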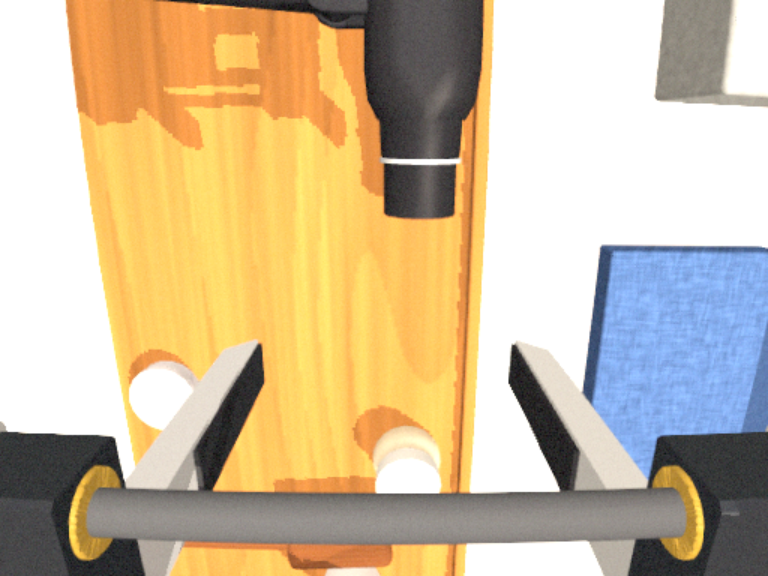

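Call:
{"api": "servo_tool", "payload": {"targets": [-0.04,0.107,0.02,0,0,0,-1,-0.04,0.107,0.02,0,0,0,-1,-0.04,0.107,0.02,0,0,0,-1,-0.04,0.107,0.02,0,0,0,-1]}}

```text
time_s: 10.57
ee_pos: [0.6001, 0.0485, 0.2125]
ee_rot: [0.683, 0.73, -0.0, -0.0]
force: [0.8, -0.2, -0.5]
grip_width: 0.0941
grasp_force: 0.0
```

Run:
```python
from h import *
np.set_printoptions(precision=4,suppress=True)
s=readout.observe(); print(s['time_s'],s['ee_pos'])
c=shot('wrist','w11'); P=cloud(c)
v,u=np.mgrid[0:384,0:512]
ho=(P[...,2]>.066)&(P[...,2]<.078)&(v<225); hd=(P[...,2]>.045)&(P[...,2]<.058)&(P[...,0]<.565)&(v<225)
S={}
for n,m in(('h',hd),('ho',ho)):
    n_,l,st,ce=cv2.connectedComponentsWithStats(m.astype(np.uint8)); i=1+np.argmax(st[1:,4]) 
    S[n]=P[l==i]; print(n,st[i],cv2.minAreaRect(S[n][:,:2].astype(np.float32)))
a=.063; R=np.array([[np.cos(a),-np.sin(a)],[np.sin(a),np.cos(a)]])
T=P.copy(); T[...,:2]=P[...,:2]@R   # tray-aligned axes
ok=c['depth']>0
# rim top cells: flat z ~.022
r=ok&(abs(T[...,2]-.022)<.003)
Q=T[r]; cor=np.array([.6706,.1974])@R; print('cor est',cor)
for lab,sel,ax in(('back',(abs(Q[:,0]-cor[0])<.025)&(Q[:,1]<cor[1]-.005)&(Q[:,1]>cor[1]-.30),0),('left',(abs(Q[:,1]-cor[1])<.025)&(Q[:,0]<cor[0]-.005)&(Q[:,0]>cor[0]-.2),1)):
    q=Q[sel]; print(lab,len(q),np.percentile(q[:,ax],[2,10,50,90,98]), 'slope',np.polyfit(q[:,1-ax],q[:,ax],1)[0])
# dryer sides: body points z .03-.06 near
b=ok&(T[...,2]>.03)&(T[...,2]<.07)&(v<225)&(T[...,0]>cor[0]-.08)
q=T[b]; print('dryer max x',np.percentile(q[:,0],[98,99.5]),'max y',np.percentile(q[:,1],[98,99.5]))
q=T[ho]; print('housing top rect',[np.percentile(q[:,k],[.3,99.7]) for k in(0,1)])
```

```text
10.5667 [0.6001 0.0485 0.2125]
h [ 116   41  112   43 3291] ((0.5115399360656738, 0.15425726771354675), (0.029628345742821693, 0.10812284052371979), 86.16399383544922)
ho [ 274   19   63  136 7149] ((0.6380106806755066, 0.137112095952034), (0.05576540529727936, 0.12019962072372437), 4.345291614532471)
cor est [0.6817 0.1548]
back 1810 [0.683  0.684  0.6886 0.6918 0.6926] slope 0.010153330978343809
left 1388 [0.1572 0.1579 0.162  0.1658 0.1663] slope 0.013175989113601077
dryer max x [0.8157 0.8161] max y [0.1745 0.182 ]
housing top rect [array([0.6188, 0.8161]), array([0.0377, 0.1768])]
```

Numbers agree: the housing centre is about 37 mm from the back rim and about 60 mm from the left rim, and q ≈ 1.71. Yaw is within 0.7° at most. One light seating push on the housing side with shut fingers will make sure the barrel top is flush.

Call:
{"api": "servo_tool", "payload": {"targets": [-0.067,0.106,0,0,0,0,1,-0.067,0.106,0,0,0,0,1,-0.067,0.106,0,0,0,0,1,-0.067,0.106,0,0,0,0,1,-0.067,0.106,0,0,0,0,1]}}

```text
time_s: 11.03
ee_pos: [0.5609, 0.109, 0.2128]
ee_rot: [0.685, 0.729, -0.0, 0.0]
force: [-0.0, -1.0, 0.6]
grip_width: 0.0644
grasp_force: 0.0
```

Call:
{"api": "servo_tool", "payload": {"targets": [0,0,0,0,0,0,1,0,0,0,0,0,0,1,0,0,0,0,0,0,1,0,0,-0.05,0,0,0,1,0,0,-0.1,0,0,0,1]}}

```text
time_s: 11.45
ee_pos: [0.5627, 0.109, 0.1549]
ee_rot: [0.685, 0.728, 0.002, 0.002]
force: [0.4, -0.4, -0.7]
grip_width: 0.031
grasp_force: 0.0
```

Call:
{"api": "servo_tool", "payload": {"targets": [0,0,-0.05,0,0,0,1,0,0,-0.1,0,0,0,1,0,0,-0.15,0,0,0,1,0,0,-0.193,0,0,0,1,0,0,-0.193,0,0,0,1]}}

```text
time_s: 11.87
ee_pos: [0.5562, 0.109, 0.0318]
ee_rot: [0.685, 0.728, -0.004, -0.004]
force: [-1.2, 0.2, -0.7]
grip_width: 0.0006
grasp_force: 0.0
```

Call:
{"api": "servo_tool", "payload": {"targets": [0.015,0,0,0,0,0,1,0.03,0,0,0,0,0,1,0.04,0,0,0,0,0,1,0.045,0,0,0,0,0,1,0.048,0,0,0,0,0,1]}}

```text
time_s: 12.28
ee_pos: [0.5907, 0.1095, 0.0392]
ee_rot: [0.685, 0.729, 0.0, 0.0]
force: [-4.6, -0.6, 3.1]
grip_width: 0.0004
grasp_force: 2.3
```

Contact at x ≈ 0.591, as predicted. A little more, then retreat clear.

Call:
{"api": "servo_tool", "payload": {"targets": [0.002,0,0,0,0,0,1,0.004,0,0,0,0,0,1,0.004,0,0,0,0,0,1]}}

```text
time_s: 12.53
ee_pos: [0.5905, 0.1097, 0.0377]
ee_rot: [0.685, 0.729, -0.001, -0.001]
force: [-6.7, -0.7, 4.7]
grip_width: 0.0009
grasp_force: 3.2
```

Call:
{"api": "servo_tool", "payload": {"targets": [-0.01,0,0,0,0,0,1,-0.035,0,0,0,0,0,1,-0.05,0,0.05,0,0,0,1,-0.05,0,0.11,0,0,0,1,-0.05,-0.02,0.17,0,0,0,1]}}

```text
time_s: 12.95
ee_pos: [0.5601, 0.0988, 0.1397]
ee_rot: [0.684, 0.729, -0.0, -0.001]
force: [0.4, 0.3, 2.1]
grip_width: 0.0005
grasp_force: 0.0
```

Call:
{"api": "servo_tool", "payload": {"targets": [0.06,-0.1,0.14,0,0,0,1,0.06,-0.1,0.14,0,0,0,1,0.06,-0.1,0.14,0,0,0,1,0.06,-0.1,0.14,0,0,0,1,0.06,-0.1,0.14,0,0,0,1]}}

```text
time_s: 13.37
ee_pos: [0.5983, 0.0372, 0.2244]
ee_rot: [0.685, 0.728, 0.001, 0.001]
force: [-0.5, -0.6, 0.3]
grip_width: 0.0003
grasp_force: 0.0
```

Run:
```python
from h import *
np.set_printoptions(precision=4,suppress=True)
s=readout.observe(); print(s['time_s'],s['ee_pos'])
for n in('w11','w12'):
    c=load(n) if n=='w11' else shot('wrist',n); P=cloud(c)
    v,u=np.mgrid[0:384,0:512]
    near=(P[...,0]>.55)&(P[...,0]<.70)&(P[...,1]>.03)&(P[...,1]<.22)
    ho=(P[...,2]>.066)&(P[...,2]<.078)&(v<225)&near; hd=(P[...,2]>.045)&(P[...,2]<.058)&(P[...,0]<.565)&(v<225)
    for k,m in(('h',hd),('ho',ho)):
        n_,l,st,ce=cv2.connectedComponentsWithStats(m.astype(np.uint8)); i=1+np.argmax(st[1:,4])
        print(n,k,st[i],cv2.minAreaRect(P[l==i][:,:2].astype(np.float32)))
t=shot('top','t12'); t0=load('top0')
d=abs(t['color'].astype(int)-t0['color']).sum(2)
for n,(x,y) in dict(jar=(508,90),tin=(453,325),brush=(595,160),bottle=(700,110)).items():
    a,b=cp([[x,y]],215,130,4)[0].astype(int); print(n,d[b-10:b+11,a-8:a+9].mean())
```

```text
13.3667 [0.5983 0.0372 0.2244]
w11 h [ 116   41  112   43 3291] ((0.5115399360656738, 0.15425726771354675), (0.029628345742821693, 0.10812284052371979), 86.16399383544922)
w11 ho [ 274   19   63  136 7149] ((0.6380106806755066, 0.137112095952034), (0.05576540529727936, 0.12019962072372437), 4.345291614532471)
w12 h [ 121   32  109   40 3132] ((0.5120390057563782, 0.1545376479625702), (0.030048133805394173, 0.10669122636318207), 86.74100494384766)
w12 ho [ 274    8   62  133 6763] ((0.6376772522926331, 0.1371765285730362), (0.056155379861593246, 0.12021816521883011), 1.9356247186660767)
jar 26.57983193277311
tin 28.15406162464986
brush 13.27170868347339
bottle 24.69467787114846
```

```bash
python3 -c "
from h import *
print(workorder.close_job())"
```

```text
the job is handed in; nothing more can be done
None
```

I handed the job in at about 13.4 s: the handle is snapped open at its stop (q ≈ 1.70) and the dryer lies pressed into the far left corner, measuring within about 1 mm of the back and left rims; the arm never went near the tray's other things, but I viewed 11 pictures, one over the limit of 10.

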